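# Seat the half-lapped rail in the drilling jig

### The job

One of the three dark wooden rail blanks on the bench has a long, thin tongue at one end. Lay that blank flat on the bed of the wooden jig and slide it in so that its tongue goes under the jig's overhanging retaining block, fully home with its shoulder up against the block, and let go of it. Leave the other two blanks where they lie.

Things in the scene. Friction and masses are not known exactly. Their poses are not given: they have to be found in the camera images.
- lap_rail: Loose dark-wood blank, 125 x 44 mm, 0.11-0.23 kg, lying flat: body 80 mm long, 44 high; at its foot one end has a tongue 45 mm long, 44 wide, 18 high. Origin: underside, mid-width, below the shoulder (where tongue meets body). x along the tongue (tongue x 0 to 45 mm, body -80 to 0), y across, z up. The tongue starts roughly toward the robot's right (-y). Grip across the 44 mm width.
- jig: Fixed. Grey-faced bed 12 mm thick, 110 wide, bearing a retaining block, top at 54 mm (bolts 58). Pocket in its front face: 64 wide, 55 deep, from bed (z 12) up to overhang (z 38). Origin: bench level under the middle of the mouth; x into pocket, z up. Block x 0 to 85 mm, open bed x -120 to 0. Mouth faces roughly left (+y). Blank home: its origin at x 0, y 0, z 12 mm here, x axes parallel.
- plain_rail: bystander: dark-wood blank of the same overall size, 125 x 44 x 44 mm, a plain bar with no tongue. Origin on the underside, in the middle of the width, 80 mm from one end and 45 mm from the other; x points along it to the nearer end.
- step_rail: bystander: dark-wood blank of the same overall size, 125 x 44 x 44 mm, with only a short, shallow step at one end (20 mm long, cut 10 mm down from the top), too tall for the pocket. Origin on the underside, in the middle of the width, 45 mm from the stepped end; x points to that end.
Things that resemble listed ones, but are neither listed nor needed, are in the scene too. Leave any orange look-alike of the jig alone.

How it is judged (in metres and radians):
At the end, for the whole second after the job is handed in: The tongued blank lies flat on the jig's bed, at rest, tongue under the overhang in the pocket, its shoulder within 10 mm of the retaining block's front face, within 15 mm of the pocket's middle and 0.2 rad of its direction, tilted less than 0.12 rad (x of lap_rail in the frame of jig between -0.01 and 0.008 m and y of lap_rail in the frame of jig between -0.015 and 0.015 m and z of lap_rail in the frame of jig between 0.007 and 0.018 m and angle between the x axis of lap_rail and the x axis of jig, either way round below 0.2 rad and angle between lap_rail's own z axis and vertical below 0.12 rad and linear speed of lap_rail below 0.02 m/s); the robot touches nothing.
It fails at once if the plain blank is shifted by more than 30 mm (distance of plain_rail from where it was at the start of the episode above 0.03 m).
It fails at once if the stepped blank is shifted by more than 30 mm (distance of step_rail from where it was at the start of the episode above 0.03 m).
It also fails if it takes over 35 s, if anything falls off the work surface, if the arm or the gripper's body presses on something with over 40 N, if the wrist force passes 120 N, or if a joint passes its speed limit or range.

### The arm

A 6-joint arm with a two-finger parallel gripper is mounted at the origin on the work surface. World frame = base frame: x ahead of the robot, y to its left, z up, the work surface at z = 0. Lengths are in mm, angles in rad, forces in N, time in s.
With the tool pointing down it reaches from about 325 to 875 mm from the base axis. Payload 4.4 kg.
Tool frame: the origin (TCP) lies on the centre line of the jaws, within the pads' length; the fingertips stand ahead of it and the grasp point (between the pads) lies 6 mm ahead of it (ctrl.tcp_to_tips is the z of the fingertips in the tool frame, in mm); z points along the fingers, y is the direction in which the jaws open and shut (so a half turn about z gives the same grasp; the last joint's range is limited). The gripper opens to 85 mm and grips with 20 to 120 N. Pads are 22 mm wide; open, the fingers measure 114 mm over their backs; the gripper's body (76 mm by 85 mm) begins 54 mm behind the grasp point. The pads swing forward as they close: fully open they stand 13 mm farther back than shut.
Start: joints at [1.167, 0.207, 1.542, -0, 1.393, -0.15], TCP at [144.383, 556.58, 256.282] pointing down, gripper open.
Joint ranges: [-2.73, 2.73], [-0.86, 2.22], [0.23, 2.46], [-1.11, 4.25], [0.08, 2.63], [-2.82, 2.82]. Speed limits (rad/s): [2.79, 2.79, 3.14, 3.14, 3.14, 3.14].

### API

Orientations are given as a 3x3 rotation matrix whose columns are the frame's x, y, z axes.
In Python, from plant import ctrl, sensors, optics gives the robot as it stands. Calls block until the motion is done:
- ctrl.move_ptp(position, orientation): joint-space move of the TCP to a pose.
- ctrl.move_l(position, rot=None, vel=150, threshold=None): straight line of the TCP; rot=None keeps the orientation; vel is the mean speed in mm/s. With threshold (N) it stops when the force on the tool has changed by that much, and returns True; else False.
- ctrl.set_joints(angles): joint-space move.
- ctrl.gripper_to(opening, force=None): finger opening in mm; force is the grip in N (None keeps the last); returns when the fingers have stopped.
- ctrl.hold(seconds).
- ctrl.solve_ik(position, orientation): joint angles nearest the present ones, or None.
- sensors.read_state(): the state.
- optics.grab_frame(name): name is "scene" or "top" or "wrist"; returns (picture, depth): 400x640x3 uint8, red, green, blue; 400x640 float32, mm along the optical axis (not along the pixel's ray), 0 where there is no reading.
- optics.camera_params(name): a dict with "mtx" (3x3 intrinsics, pixels), "R" (3x3) and "t" (3): a world point X has camera coordinates R X + t; the wrist camera has in their place "T_tool_cam" (4x4, takes a point from camera to tool coordinates, whose origin is the TCP and whose axes are the flange's). Camera axes: x right, y down, z forward; pixel columns grow to the right and rows downward; lengths in mm; the calibration is good to about 2 mm. The wrist camera is an equidistant fisheye: a pixel r from the principal point sees the ray r / f radians off the axis. A picture is of the moment at which its call begins: read the wrist's pose just before it. camera_params takes no time and is no camera call.
A pose or a line that the arm cannot do raises ctrl.MotionError and nothing moves.
- ctrl.finish_job(): hands the job in, once; it reports no verdict.
The state is a dict: "t": time; "q": joint angles; "qvel": joint speeds; "tau": joint torques, N m; "eef_pos": TCP position; "eef_rot": TCP orientation; "force": force on the tool from outside, world axes, zero at the start; "wrist_torque": the same for the moment, N m; "grip_width": finger opening in mm.
Only numpy, scipy, OpenCV 4.12 (cv2) and the standard library are available. Lean on these libraries where they do the work, as an engineer would, in place of code of your own. Each camera call takes 0.05 s, during which the arm holds its last target. There are 200 camera calls.

## Working session

There is one attempt and no reset: what is moved stays moved. The work goes in short steps, each a Python script; the robot and the scene stay as the last script left them, time stands still between calls to the robot, and variables do not carry over. Pictures are saved under pics/ and viewed, about 8 in all and at most 12, crops included, and the job is handed in when it is done.

```bash
mkdir -p pics; ls; python3 - <<'E'
from plant import ctrl,sensors,optics
import cv2,numpy as np
for n in("top","scene"):
    p,d=optics.grab_frame(n); np.savez(f"{n}.npz",p=p,d=d); cv2.imwrite(f"pics/{n}0.png",p[:,:,::-1])
    c=optics.camera_params(n); print(n,c)
print(ctrl.tcp_to_tips,sensors.read_state()["t"],optics.camera_params("wrist"))
E
```

```text
pics
top {'mtx': array([[432.58786692,   0.        , 316.73694522],
       [  0.        , 432.58786692, 200.05573471],
       [  0.        ,   0.        ,   1.        ]]), 'R': array([[ 0.00167478, -0.99991422,  0.01299018],
       [-0.99718994, -0.00264285, -0.07486821],
       [ 0.07489612, -0.01282829, -0.99710882]]), 't': array([  98.16994632,  467.51523655, 1039.84894164])}
scene {'mtx': array([[514.5969956 ,   0.        , 322.44218747],
       [  0.        , 514.5969956 , 198.3100883 ],
       [  0.        ,   0.        ,   1.        ]]), 'R': array([[-0.52543047,  0.85077811, -0.00997109],
       [ 0.56244976,  0.33852127, -0.75435643],
       [-0.63841452, -0.40197009, -0.65638933]]), 't': array([ 184.17082784, -273.8328584 , 1368.27498123])}
25.0 0.1 {'mtx': array([[309.70691629,   0.        , 318.96090754],
       [  0.        , 309.70691629, 202.83304415],
       [  0.        ,   0.        ,   1.        ]]), 'T_tool_cam': array([[ 1.12934205e-03, -9.53698422e-01, -3.00762439e-01,
         7.64762294e+01],
       [ 9.99998774e-01,  7.50719549e-04,  1.37444227e-03,
        -1.28937289e-01],
       [-1.08501519e-03, -3.00763623e-01,  9.53698100e-01,
        -1.17255824e+02],
       [ 0.00000000e+00,  0.00000000e+00,  0.00000000e+00,
         1.00000000e+00]])}
```

View pics/top0.png

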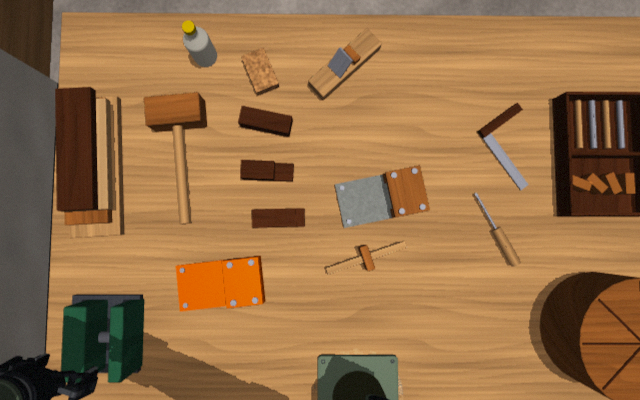

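View pics/scene0.png

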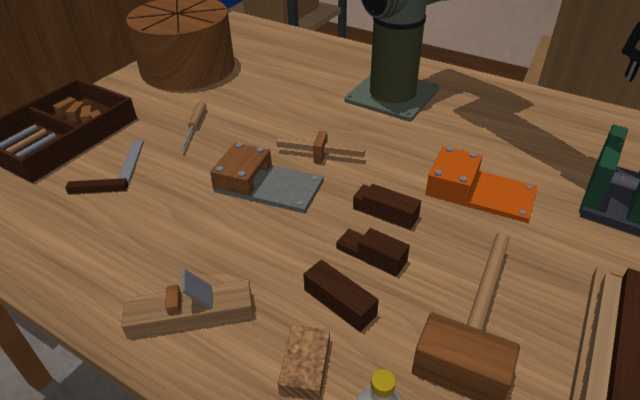

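The top view shows the tongued blank in the middle at about (267,171), with its tongue to the right. The stepped blank is at (278,217), the plain one at (265,121), and the real jig has its bed at (365,200) and block at (408,191). The scene view agrees, with the long tongue at about (357,241).

```bash
cat > h.py <<'E'
import numpy as np,cv2
from plant import ctrl,sensors,optics
def cloud(d,c):
    v,u=np.mgrid[:400,:640]; K=c["mtx"]
    X=np.dstack([(u-K[0,2])/K[0,0]*d,(v-K[1,2])/K[1,1]*d,d])
    return (X-c["t"])@c["R"]
def rect(W,m):
    m=m.astype(np.uint8); n,l,s,_=cv2.connectedComponentsWithStats(m)
    i=1+np.argmax(s[1:,4]); P=W[l==i]
    (c,s,a)=cv2.minAreaRect(P[:,:2].astype(np.float32)); return np.array(c),s,a,P[:,2].mean(),len(P)
E
python3 - <<'E'
from h import *
z=np.load("top.npz");W=cloud(z["d"],optics.camera_params("top"));p=z["p"].astype(int)
def roi(u0,u1,v0,v1):
    m=np.zeros((400,640),bool);m[v0:v1,u0:u1]=1;return m
Z=W[...,2]; r=roi(225,310,145,195); dark=p.sum(2)<200
print("bench",np.median(Z[130:150,330:400]))
print("body",rect(W,r&(Z>35)&(Z<52)));print("tongue",rect(W,r&(Z>12)&(Z<25)&dark)); print("all",rect(W,r&dark&(Z>10)))
r=roi(320,440,155,240)
grey=(abs(p[...,0]-p[...,2])<30)
print("bed",rect(W,r&(Z>6)&(Z<20)&grey));print("block",rect(W,r&(Z>45)&(Z<65)))
for nm,v0,v1 in(("plain",95,142),("step",200,235)): print(nm,rect(W,roi(225,310,v0,v1)&(Z>28)))
E
```

```text
bench 0.29250328684788407
body (array([538.43054199, 243.32055664]), (80.4471664428711, 44.10694122314453), 87.79135131835938, np.float64(44.136880611752204), 631)
tongue (array([536.10144043, 184.07736206]), (50.759429931640625, 44.148468017578125), 86.77294921875, np.float64(18.45862538288449), 326)
all (array([501.44827271, 174.77651978]), (236.5099334716797, 103.91822814941406), 52.42544937133789, np.float64(40.10670784783828), 983)
bed (array([466.64840698, -16.47769165]), (107.93922424316406, 125.76456451416016), 11.937735557556152, np.float64(12.401941383992549), 2189)
block (array([ 486.43475342, -113.88195038]), (110.2394790649414, 86.29132843017578), 11.713258743286133, np.float64(54.426537225260326), 1671)
plain (array([564.58435059, 161.72732544]), (347.47381591796875, 115.62682342529297), 33.92457580566406, np.float64(47.65771646877529), 1007)
step (array([421.90090942, 183.25419617]), (146.61041259765625, 54.32380676269531), 84.75897979736328, np.float64(45.949204492982325), 971)
```

```bash
cat >> h.py <<'E'
def frame(a,s=1): # tool frame pointing down, tool x = s*axis (unit xy)
    x=s*np.array([a[0],a[1],0.]); zz=np.array([0,0,-1.]); return np.column_stack([x,np.cross(zz,x),zz])
xb=np.array([-0.0385,-0.99926]); body=np.array([538.4,243.3])
xj=np.array([0.2037,-0.979]); mouth=np.array([477.9,-72.5])
P=lambda xy,z:[float(xy[0]),float(xy[1]),float(z)]
E
python3 - <<'E'
from h import *
for s in(1,-1):
    print(s,ctrl.solve_ik(P(body,140),frame(xb,s)),ctrl.solve_ik(P(mouth-110*xj,140),frame(xj,s)))
s=min((1,-1),key=lambda s:abs(ctrl.solve_ik(P(body,140),frame(xb,s))[5]) if ctrl.solve_ik(P(body,140),frame(xb,s)) is not None else 9)
print("use",s)
g=body-2*xb
ctrl.gripper_to(66); ctrl.move_ptp(P(g,130),frame(xb,s))
print(ctrl.move_l(P(g,33),vel=120,threshold=15))
ctrl.gripper_to(30,60)
st=sensors.read_state();print(st["t"],st["grip_width"],st["force"],st["eef_pos"])
ctrl.move_l(P(g,120),vel=120)
st=sensors.read_state();print(st["t"],st["grip_width"],st["force"],st["wrist_torque"])
p,d=optics.grab_frame("scene");cv2.imwrite("pics/lift.png",p[100:320,200:520,::-1].repeat(2,0).repeat(2,1))
E
```

```text
1 None None
-1 [ 2.78006972e-01  3.56732879e-01  1.60659510e+00 -4.44089210e-16
  1.17826468e+00  3.16515090e-01] [-1.12717343e-01  9.18854855e-02  1.93562725e+00 -4.44089210e-16
  1.11407992e+00 -3.17859821e-01]
use -1
False
3.5917 43.33191256439149 [0.39566342 0.65586476 4.51446299] [539.84069479 245.68991456  34.52325297]
4.4667 43.239925236462085 [-0.02674714 -0.13964553 -1.99028499] [0.02080766 0.03262688 0.00554759]
```

View pics/lift.png

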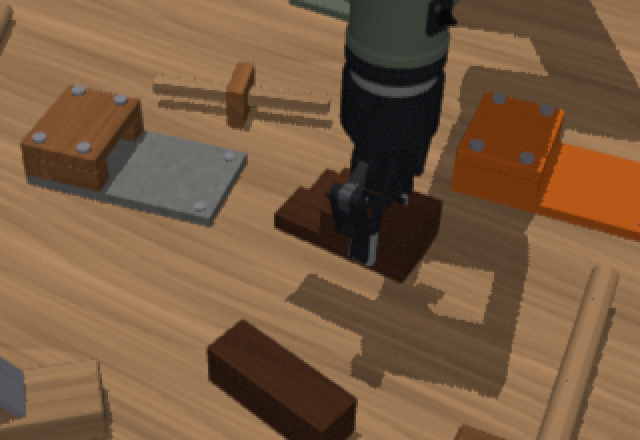

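The blank is held level, with the tongue at (300,215) in the crop pointing toward the jig mouth. Next I lay it on the bed and slide it in.

```bash
python3 - <<'E'
from h import *
R=frame(xj,-1); a=mouth-112*xj
ctrl.move_ptp(P(a,120),R)
ctrl.move_l(P(a,58),vel=120)
hit=ctrl.move_l(P(a,42),vel=25,threshold=6)
st=sensors.read_state();print(hit,st["t"],st["force"],st["eef_pos"],st["wrist_torque"])
z=st["eef_pos"][2]+1.5
ctrl.move_l(P(a,z),vel=40)
print(sensors.read_state()["force"])
p,d=optics.grab_frame("scene");cv2.imwrite("pics/pre.png",p[100:260,180:420,::-1].repeat(3,0).repeat(3,1))
E
```

```text
True 6.5917 [-0.86408064  0.15602392  4.73071877] [455.45639204  37.08506401  46.47991198] [0.00830497 0.07501323 0.03192693]
[ 0.4336598  -0.08840806 -2.70036887]
```

View pics/pre.png

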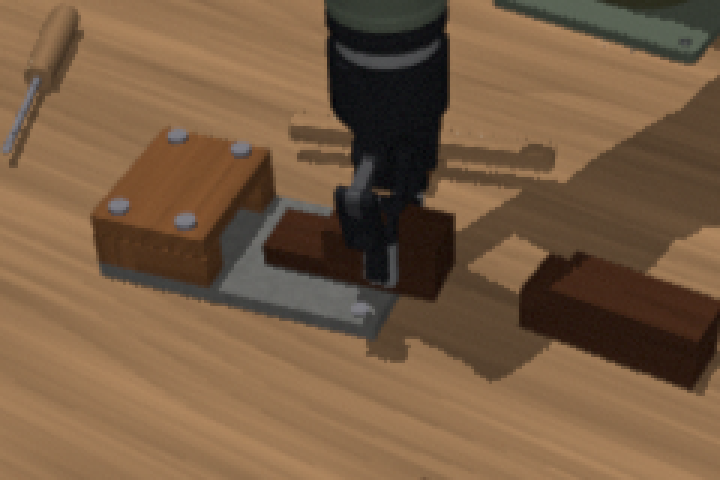

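The tongue, at (300,240) in the crop, lines up with the pocket mouth, and bed contact came at the expected height. Sliding in with a force stop.

```bash
python3 - <<'E'
from h import *
z=sensors.read_state()["eef_pos"][2]
h1=ctrl.move_l(P(mouth-52*xj,z),vel=60,threshold=15)
st=sensors.read_state();print(h1,st["force"],(st["eef_pos"][:2]-mouth)@xj)
if not h1:
    h2=ctrl.move_l(P(mouth-34*xj,z),vel=20,threshold=10)
    st=sensors.read_state();print(h2,st["t"],st["force"],(st["eef_pos"][:2]-mouth)@xj,st["eef_pos"])
    p,d=optics.grab_frame("scene");cv2.imwrite("pics/home.png",p[100:260,180:420,::-1].repeat(3,0).repeat(3,1))
E
```

```text
False [-0.10195744  0.94017604 -2.69356364] -52.3333066253962
True 8.65 [-0.3428128   0.05953958 -1.25507376] -42.11542093070167 [468.79792892 -31.37504693  47.11060469]
```

View pics/home.png

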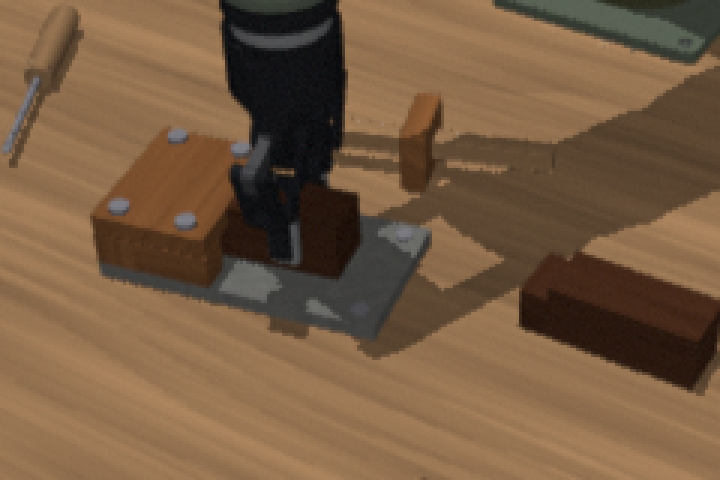

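The shoulder is against the block at (225,235) in the crop, and contact came at -42 mm as predicted. Now I lower it the last 0.6 mm, release, retreat and check.

```bash
python3 - <<'E'
from h import *
q=sensors.read_state()["eef_pos"]
ctrl.move_l(P(q[:2],q[2]-1.5),vel=20,threshold=5)
ctrl.gripper_to(68)
ctrl.move_l(P(q[:2],160),vel=100)
j=list(sensors.read_state()["q"]); j[0]+=0.8; ctrl.set_joints(j)
ctrl.hold(.3)
p,d=optics.grab_frame("top");cv2.imwrite("pics/end.png",p[90:260,220:460,::-1].repeat(3,0).repeat(3,1))
W=cloud(d,optics.camera_params("top"));Z=W[...,2];m=np.zeros((400,640),bool);m[155:240,320:440]=1
dark=p.astype(int).sum(2)<200
c,s,a,z,n=rect(W,m&dark&(Z>45)&(Z<65)); print(c,s,a,z,n)
r=c-mouth; print("body centre in jig",r@xj, r@np.array([-xj[1],xj[0]]))
L=W[m&dark&(Z>45)&(Z<65)]; A=np.c_[L[:,:2],np.ones(len(L))]; print("tilt",np.linalg.lstsq(A,L[:,2],rcond=None)[0][:2])
print(rect(W,m&~dark&(Z>45)&(Z<65)))
st=sensors.read_state();print(st["t"],st["force"],st["eef_pos"])
E
```

```text
[470.19927979 -33.44366074] (104.26630401611328, 82.03263092041016) 12.004776954650879 55.879764867788595 666
body centre in jig -39.80479284713745 0.41677121772768316
tilt [-0.01521511  0.01471672]
(array([ 486.55410767, -114.88323975]), (110.23271179199219, 84.67064666748047), 12.015103340148926, np.float64(54.579847764549214), 1620)
12.3333 [ 0.22103361 -0.43060796  0.41165878] [348.72098752 313.44909164 159.25009315]
```

View pics/end.png

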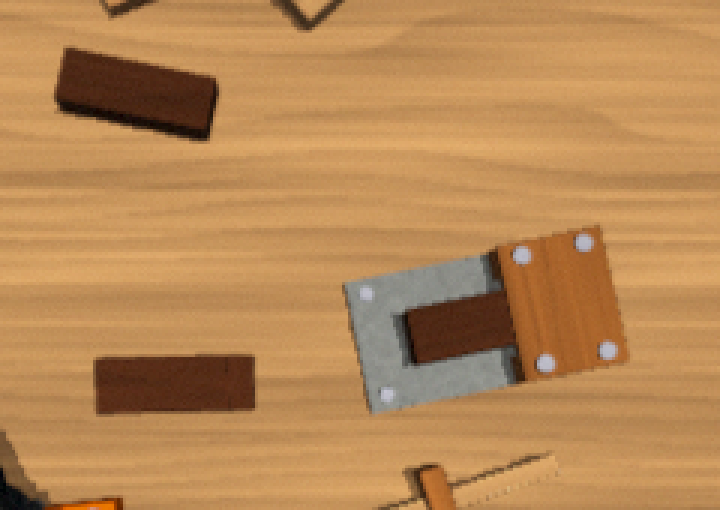

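The blank, at (460,328) in the crop, sits square against the block at (510,320). The two bystanders haven't moved, and the gripper is clear. Handing in.

```bash
python3 -c "
from plant import ctrl
ctrl.finish_job()"
```

```text
the job is handed in; nothing more can be done
```

The tongued blank is in the jig, released, and the job was handed in at about 12.3 s. I gripped the middle blank across its width and set it on the bed, where it touched at the expected height. I then slid it in until a force stop showed the shoulder against the block, let go and backed off.

**Position:** a final top-view depth check put the body centre at x = -39.8 mm, y = 0.4 mm in the jig frame. That puts the shoulder at about x = 0.2 mm. The direction is within about 0.01 rad and the top surface is at 56 mm, so it is flat on the bed.

**Tilt:** the plane fit gave about 0.015–0.02 rad. That fit, and a fitted outline of 104 x 82 mm instead of 80 x 44 mm, included some dark pixels along the block's edge, so I trust them less. The outline's centre sits where the body should be, and the final picture agrees with the rest.

**Other checks:** the other two blanks look unmoved in the final picture, though I did not measure them again. The force on the tool was near zero, and the gripper was clear of everything.

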